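# Start the bench dust extraction

## Task

Start the bench's dust extraction: first press the raised end of the paddle switch on the mains box right down, then push the square key in front of the round duct port fully in, and last press the flat round start button on the hand control fully in, keeping it in for at least half a second before letting go. Never press the mushroom-headed stop button on the hand control. A push of the closed fingertips is enough for each; pick nothing up: the hand control is worked where it lies, and the other things on the bench are left where they are.

Things in the scene. Friction and masses are not known exactly. Their poses are not given: they have to be found in the camera images.
- mains: Mains box, grey painted steel, 120 x 90 x 50 mm high, fixed to the bench. Origin: centre of its underside; z up, x along the length of the paddle switch on its top (the paddle's raised end is at +x).
- rocker (a joint): Tilt of the white plastic paddle switch on the mains box, rad: 0 to 0.06 = off (end at the box's +x raised), 0.4 = fully on (that end down; counts as on above 0.32). No spring: stays where it is pushed. Paddle 70 x 36 x 8 mm, pivoting about the box's y axis at its middle, 62 mm above the bench. At rocker_on it takes 3 to 5 N and goes down about 11 mm to the stop.
- rocker_on (a point): Point on the upper face of the paddle, 27 mm from the pivot on the end that is raised when off; moves with the paddle. About 71 mm above the bench when off, 61 mm when on.
- gate: Dust gate, fixed to the bench: aluminium plate 180 x 100 x 8 mm, on it at x = +40 mm an open steel duct port 90 mm across, its rim 65 mm above the bench, and at x = -52 mm a grey actuator box 56 x 66 mm, top 42 mm above the bench, with the square key on top. Origin: centre of the underside of the plate; z up, x from the key to the port.
- gate_key (a joint): Depth of the square key, m: 0 to 0.001 = out, 0.008 = fully in against its stop (counts as in above 0.006). No spring: it takes 4.5 N to push and stays where it is pushed.
- gate_key_top (a point): Centre of the top of the square key (white plastic, 28 x 28 mm); goes down with it. 56 mm above the bench when out, 48 mm when in.
- remote: Hand control, a black plastic box 180 x 72 mm, top face 36 mm above the bench, about 0.6 kg, lying loose on four rubber feet. Origin: centre of its underside; z up, x from the stop button (x = -50 mm) to the start button (x = +45 mm).
- start (a joint): Depth of the start button, m: 0 = out, 0.006 = fully in against its stop (counts as pressed above 0.0045). Springs back when let go; 1.5 N to begin, 5 N fully in.
- start_top (a point): Centre of the flat top of the start button (white plastic disc 30 mm across, in a steel collar); goes down with it. 48 mm above the bench when out.
- stop (a joint): Depth of the stop button, m: 0 = out, 0.006 = fully in. Springs back; about 5 N fully in. Not to be pressed: 0.003 counts as pressed.
- stop_top (a point): Middle of the domed top of the stop button (white plastic mushroom 52 mm across on a thinner neck), 63 mm above the bench.
- glue: Glue jar, 42 mm across, 68 mm high; origin under its centre. Stands between two of the units.
- screwdriver: Screwdriver 170 mm long lying on the bench between two of the units, along its x axis; origin under its middle.
- tape: Roll of masking tape lying flat, 92 mm across, 24 mm high; origin under its centre.
- offcut: Wood offcut 45 x 100 x 20 mm high; origin under its centre.
- mug: White mug 80 mm across, 90 mm high, handle at its +y; origin under its centre.
- battery: Power-tool battery 75 x 110 mm, 63 mm high; origin under its centre.
- brush: Bench brush 200 x 42 mm, 20 mm high, lying along its x axis; origin under its middle.

How it is judged:
By the outcome, as a careful person would: the job done as asked, in the order asked, and still so for the second after the job is handed in, with the robot touching nothing.
It also fails if it takes over 53 s, if anything falls off the work surface, if the arm or the gripper's body presses on something with over 40 N, if the wrist force passes 120 N, or if a joint passes its speed limit or range.

## Robot

A 6-joint arm with a two-finger parallel gripper is mounted at the origin on the work surface. World frame = base frame: x ahead of the robot, y to its left, z up, the work surface at z = 0. Lengths are in m, angles in rad, forces in N, time in s.
With the tool pointing down it reaches from about 0.35 to 0.975 m from the base axis. Payload 4.9 kg.
Tool frame: the origin (TCP) lies on the front face of the gripper's body, between the roots of the fingers; the fingertips stand 73 mm ahead of it and the grasp point (between the pads) lies 54 mm ahead of it; z points along the fingers, y is the line along which they close (so a half turn about z gives the same grasp; the last joint's range is limited). The gripper opens to 85 mm and grips with 20 to 120 N. Pads are 22 mm wide; open, the fingers measure 114 mm over their backs; the gripper's body (76 mm by 85 mm) begins 54 mm behind the grasp point. The pads swing forward as they close: fully open they stand 13 mm farther back than shut.
Start: joints at [-1.275, 0.053, 1.613, -0, 1.476, -0.119], TCP at [0.252, -0.572, 0.304] pointing down, gripper open.
Joint ranges: [-3.01, 3.01], [-1.01, 2.22], [0.06, 2.58], [-1.02, 4.17], [0.09, 2.62], [-3.14, 3.14]. Speed limits (rad/s): [2.57, 2.57, 3.14, 3.14, 3.14, 3.14].

## Interface

Orientations are given as a rotation vector (axis times angle).
In Python, from station import status, imaging, order gives the robot as it stands.
- The arm moves only by the tool arm_command, never from a script. Its argument "increments" is a list of rows, each an object with "slide": the shift along the tool's x, y, z in m, a list of three; "spin": the turn about the tool's z in degrees; "gripper": the opening, from -1 (shut) to 1 (fully open). In form: [{"slide": [x, y, z], "spin": spin, "gripper": gripper}, ...]. A call has 1 to 8 rows; each row is the pose to reach, as a shift and turn from the pose commanded when the call began, along the tool's axes at that moment; what a row does not reach only later rows make up. A row lasts 1/12 s, in which the tool goes at most 41.7 mm and 7.16 degrees, less where a joint would pass 70% of its speed; a pose out of reach is approached as far as the arm can. A call with a gripper value outside its range is refused whole. The fingers move at their own pace and stop on an object; "newtons" is the grip in N (left out, the last holds). Time passes only in rows, so rows that repeat a pose let the fingers close. It gives the time, the measured TCP pose, the force, the opening and the grip force at its end, in the units of the state.
- status.get_obs(): the state, without advancing time (a new reading comes with each control period).
- imaging.get_image(name): name is "scene" or "top"; returns a dict with "frame" (400x640x3 uint8, red, green, blue), "vfov" (degrees; the focal length in pixels is half the picture's height over the tangent of half this angle, whatever the lens; pixels are square), "cx", "cy" (the principal point, pixels), "k1" (the pictures are not rectified: a ray, as slopes to the right and down, at radius r is drawn at 1 + k1 r^2 times it, then the intrinsics apply), "view" (4x4, takes a point from world to camera coordinates). Camera axes: x right, y up, looking along -z (the intrinsics and any distortion apply to the point x, -y, -z); pixel columns grow to the right and rows downward; lengths in m; the calibration is good to about 2 mm. A picture is of the moment at which its call begins. There is no depth.
- order.finish_job(): hands the job in; it is judged then, once.
The state is a dict: "t": time; "q": joint angles; "dq": joint speeds; "effort": joint torques, N m; "tool_pos": TCP position; "tool_rot": TCP orientation; "contact_force": force on the tool from outside, world axes, zero at the start; "wrist_torque": the same for the moment, N m; "opening": finger opening in m; "grip_force": force on a finger pad.
Only numpy, scipy, OpenCV 4.12 (cv2) and the standard library are available. Lean on these libraries where they do the work, as an engineer would, in place of code of your own. Each camera call takes 0.05 s, during which the arm holds its last target. There are 200 camera calls.

## Working session

There is one attempt and no reset: what is moved stays moved. The work goes in short steps, Python scripts to look and compute and a tool call to move; the robot and the scene stay as the last step left them, time stands still between calls to the robot, and variables do not carry over. Pictures are saved under pics/ and viewed, at most 10 in all, crops included, and the job is handed in when it is done.

Besides the shell and the picture viewer there is one more tool, called after ">>>" as name(argument=value, ...), one argument or row to a line, values as JSON. arm_command: Moves the arm, as the interface text tells. Its arguments: {"type":"object","properties":{"increments":{"type":"array","items":{"type":"object","properties":{"slide":{"type":"array","items":{"type":"number"}},"spin":{"type":"number"},"gripper":{"type":"number"}}}},"newtons":{"type":"number"}},"required":["increments"]}

```bash
mkdir -p pics; cat > h.py <<'E'
import numpy as np, cv2
from station import status, imaging, order
def cam(n):
    c=imaging.get_image(n); f=c["frame"].shape[0]/2/np.tan(np.radians(c["vfov"]/2))
    c["K"]=np.array([[f,0,c["cx"]],[0,f,c["cy"]],[0,0,1.]]); c["V"]=np.array(c["view"]); c["d"]=np.array([c["k1"],0,0,0,0.])
    return c
def save(c,p): cv2.imwrite(p,cv2.cvtColor(c["frame"],cv2.COLOR_RGB2BGR))
def ray(c,u,v):
    x,y=cv2.undistortPointsIter(np.array([[[u,v]]],float),c["K"],c["d"],None,None,(3,100,1e-12))[0,0]
    R=c["V"][:3,:3]; o=-R.T@c["V"][:3,3]; return o,R.T@np.array([x,-y,-1.])
def onz(c,u,v,z):
    o,d=ray(c,u,v); return o+d*(z-o[2])/d[2]
def proj(c,P):
    p=c["V"][:3,:3]@np.array(P)+c["V"][:3,3]; x,y=p[0]/-p[2],-p[1]/-p[2]; s=1+c["k1"]*(x*x+y*y)
    return c["K"][0,0]*x*s+c["cx"],c["K"][0,0]*y*s+c["cy"]
E
python3 - <<'E'
from h import *
for n in("scene","top"):
    c=cam(n); save(c,f"pics/{n}1.png"); print(n,c["vfov"],c["k1"],np.round(-c["V"][:3,:3].T@c["V"][:3,3],3))
print(status.get_obs())
E
```

```text
scene 48.21195551717906 0.03744166460168979 [1.336 0.006 0.835]
top 51.98384806894536 -0.05752228000152065 [0.453 0.031 0.867]
{'t': 0.1, 'q': array([-1.27501613e+00,  5.33389691e-02,  1.61415393e+00,  2.84729758e-06,
        1.47598875e+00, -1.18973344e-01]), 'dq': array([ 0.00052523, -0.00080935, -0.00333284, -0.00119114,  0.00040548,
        0.00019094]), 'effort': array([ 9.63926723e-04, -3.94901741e+01, -3.71363068e+01, -9.45578813e-05,
        3.94356539e-03,  5.01805062e-06]), 'tool_pos': array([ 0.25174466, -0.57159493,  0.30275763]), 'tool_rot': array([-3.07244064e+00, -6.46445890e-01,  2.57382612e-04]), 'contact_force': array([-0.38611349, -0.29023623,  0.07757788]), 'wrist_torque': array([-0.00245422,  0.01695249, -0.01647518]), 'grip_force': 0.0, 'opening': 0.08509508018261512}
```

View pics/scene1.png

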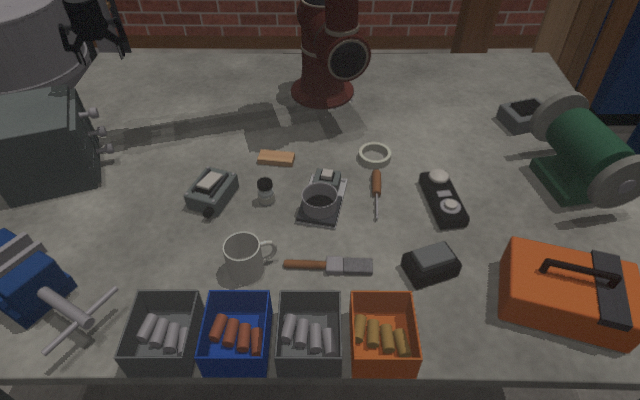

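View pics/top1.png

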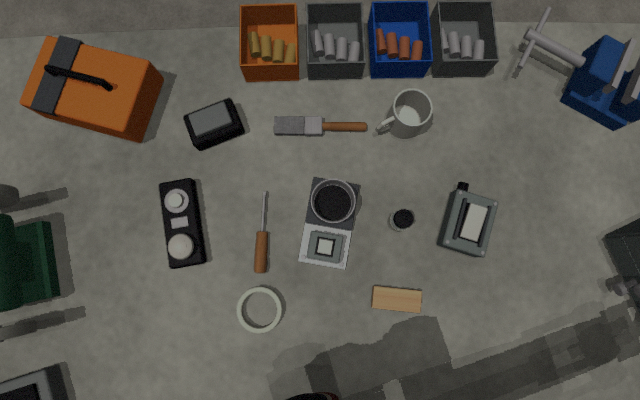

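The scene view shows the mains box near (212,188), the gate key near (327,175), and the hand control's start at (450,206) and stop at (439,176). The top view shows the paddle at (473,222), the key at (326,247), start at (176,201) and stop at (180,245). I'll measure these now and zoom in on the paddle.

```bash
python3 - <<'E'
from h import *
def blob(c,u,v,t,hw):
    g=cv2.cvtColor(c["frame"],cv2.COLOR_RGB2GRAY); m=np.zeros_like(g); m[v-hw:v+hw,u-hw:u+hw]=(g[v-hw:v+hw,u-hw:u+hw]>t)
    n,l,s,ce=cv2.connectedComponentsWithStats(m); k=1+np.argmax(s[1:,4])
    cnt=max(cv2.findContours((l==k).astype(np.uint8),0,1)[0],key=len)
    return ce[k],s[k,4],cv2.minAreaRect(cnt)
T=cam("top");S=cam("scene")
def tri(a,b):
    o1,d1=ray(T,*a);o2,d2=ray(S,*b);t=np.linalg.lstsq(np.c_[d1,-d2],o2-o1,rcond=None)[0]
    p,q=o1+d1*t[0],o2+d2*t[1];return np.round((p+q)/2,4),round(np.linalg.norm(p-q),4)
for nm,(a,b),z,hw in(("paddle",((473,222),(209,181)),.066,22),("key",((326,247),(327,174)),.056,12),("start",((176,201),(450,206)),.048,12),("stop",((180,245),(439,176)),.06,17)):
  r=[]
  for c,p in((T,a),(S,b)):
    g=cv2.cvtColor(c["frame"],cv2.COLOR_RGB2GRAY); w=g[p[1]-hw:p[1]+hw,p[0]-hw:p[0]+hw]
    t=cv2.threshold(w,0,255,cv2.THRESH_OTSU)[0]; t=max(t,140)
    ce,ar,box=blob(c,*p,t,hw); r.append(ce); print(nm,t,ce.round(1),ar,np.round(cv2.boxPoints(box),1).tolist(),onz(c,*ce,z).round(4))
  print(" tri",tri(*r))
cr=[cv2.resize(c["frame"][y:y+50,x:x+66],(396,300),interpolation=cv2.INTER_CUBIC) for c,x,y in((T,440,190),(S,178,155),(T,293,220),(T,147,188))]
im=np.vstack([np.hstack(cr[:2]),np.hstack(cr[2:])]); cv2.imwrite("pics/crop.png",im[...,::-1])
E
```

```text
paddle 140 [473.5 221.3] 516 [[460.70001220703125, 234.89999389648438], [471.20001220703125, 203.39999389648438], [486.20001220703125, 208.39999389648438], [475.70001220703125, 239.89999389648438]] [ 0.5127 -0.2803  0.066 ]
paddle 140 [209.2 179.3] 171 [[198.0, 184.0], [213.5, 168.5], [220.0, 175.0], [204.5, 190.5]] [ 0.5125 -0.2819  0.066 ]
 tri (array([ 0.5127, -0.2811,  0.0659]), np.float64(0.0014))
key 140 [324.7 246.2] 152 [[317.6000061035156, 251.10000610351562], [319.6000061035156, 239.10000610351562], [331.79998779296875, 241.10000610351562], [329.79998779296875, 253.10000610351562]] [0.4732 0.015  0.056 ]
key 140 [326.9 172. ] 56 [[321.70001220703125, 174.1999969482422], [322.5, 168.60000610351562], [332.1000061035156, 170.0], [331.29998779296875, 175.60000610351562]] [0.4732 0.0148 0.056 ]
 tri (array([0.4732, 0.0149, 0.056 ]), np.float64(0.0002))
start 140 [174.6 199.6] 124 [[166.3000030517578, 198.5], [176.6999969482422, 191.5], [183.0, 201.0], [172.60000610351562, 207.89999389648438]] [0.5751 0.3161 0.048 ]
start 140 [450.8 202.9] 59 [[446.0, 200.0], [456.0, 200.0], [456.0, 206.0], [446.0, 206.0]] [0.5757 0.3158 0.048 ]
 tri (array([0.5752, 0.3161, 0.0475]), np.float64(0.0003))
stop 140 [178.  247.4] 88 [[172.0, 242.0], [184.0, 242.0], [184.0, 253.0], [172.0, 253.0]] [0.4783 0.3033 0.06  ]
stop 140 [440.2 174.8] 115 [[434.0, 170.0], [447.0, 170.0], [447.0, 179.0], [434.0, 179.0]] [0.4875 0.3037 0.06  ]
 tri (array([0.4786, 0.3065, 0.0518]), np.float64(0.0008))
```

View pics/crop.png

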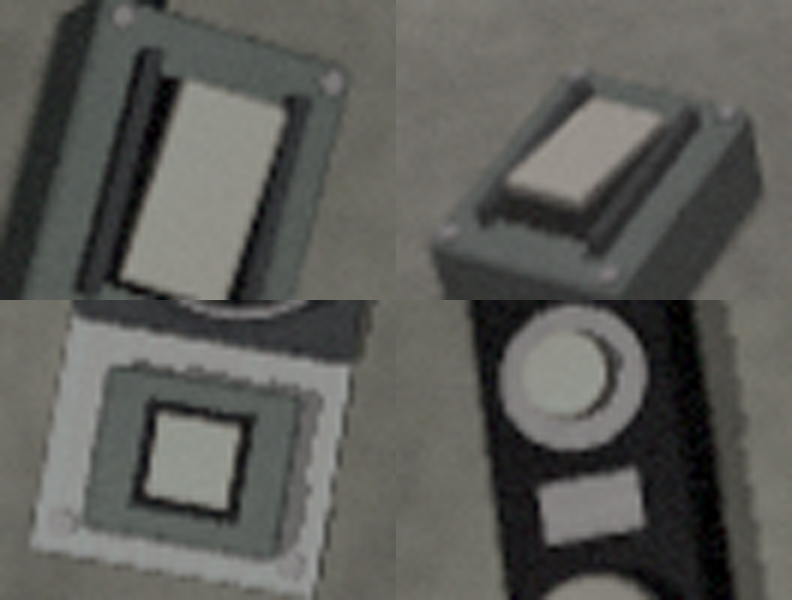

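The crop shows the paddle's upper face. Its near end in the scene view is at about (202.4,187.5) and its far end at (216.4,172.4). In the top view those ends are at about (478.9,205.1) and (469.4,238.8). The near end stands clear of the box, and I'll triangulate to confirm it's the raised one.

```bash
python3 - <<'E'
from h import *
from scipy.spatial.transform import Rotation as R
T=cam("top");S=cam("scene")
def tri(a,b):
    o1,d1=ray(T,*a);o2,d2=ray(S,*b);t=np.linalg.lstsq(np.c_[d1,-d2],o2-o1,rcond=None)[0]
    p,q=o1+d1*t[0],o2+d2*t[1];return (p+q)/2,np.linalg.norm(p-q)
a,b=tri((478.9,205.1),(202.4,187.5)),tri((469.4,238.8),(216.4,172.4)); print(a,b)
u=a[0]-b[0]; u[2]=0; L=np.linalg.norm(u); u/=L; print(L,u)
on=np.array([.5127,-.2811,.071])+.027*u
o=status.get_obs(); M=R.from_rotvec(o["tool_rot"]).as_matrix(); print(M.round(4))
for n,p in(("on",on),("key",[.4732,.0149,.056]),("start",[.5752,.3161,.048])):
    print(n,np.round(p,4),"tool",(M.T@(np.array(p)-o["tool_pos"])).round(4))
E
```

```text
(array([ 0.54444305, -0.29276439,  0.06810034]), np.float64(0.0005050068515115885)) (array([ 0.47889513, -0.27125306,  0.05915867]), np.float64(0.001296973234366775))
0.06898744503732362 [ 0.95014279 -0.31181514  0.        ]
[[ 9.152e-01  4.030e-01 -2.000e-04]
 [ 4.030e-01 -9.152e-01  7.000e-04]
 [ 1.000e-04 -7.000e-04 -1.000e+00]]
on [ 0.5384 -0.2895  0.071 ] tool [ 0.376  -0.1427  0.2326]
key [0.4732 0.0149 0.056 ] tool [ 0.439  -0.4476  0.2478]
start [0.5752 0.3161 0.048 ] tool [ 0.6538 -0.6821  0.256 ]
```

The raised end is the near one (+x), which puts rocker_on at about (0.538, -0.290). Next I'll move above it, aligned with the paddle and with the fingers shut.

>>> arm_command(
  increments=[
    {"slide": [0.03, -0.012, 0], "spin": 5, "gripper": -1},
    {"slide": [0.065, -0.025, 0], "spin": 11, "gripper": -1},
    {"slide": [0.1, -0.038, 0], "spin": 17, "gripper": -1},
    {"slide": [0.135, -0.051, 0], "spin": 23, "gripper": -1},
    {"slide": [0.17, -0.064, 0], "spin": 29, "gripper": -1},
    {"slide": [0.205, -0.077, 0], "spin": 35, "gripper": -1},
    {"slide": [0.24, -0.09, 0], "spin": 39, "gripper": -1},
    {"slide": [0.27, -0.102, 0], "spin": 39, "gripper": -1},
  ],
  newtons=40,
)

```text
t: 0.97
tool_pos: [0.4592, -0.368, 0.304]
tool_rot: [-3.113, 0.419, -0.001]
contact_force: [0.8, 0.2, 0.0]
opening: -0.0003
grip_force: 0.0
```

```bash
cat > d.py <<'E'
from h import *
from scipy.spatial.transform import Rotation as R
o=status.get_obs(); M=R.from_rotvec(o["tool_rot"]).as_matrix(); print(o["t"],o["tool_pos"],o["opening"],np.round(o["contact_force"],2),"yaw",np.degrees(np.arctan2(M[1,0],M[0,0])).round(1))
for n,p in(("on",[.5384,-.2895,.071]),("key",[.4732,.0149,.056]),("start",[.5752,.3161,.048])):
    print(n,"tip to point, tool",(M.T@(np.array(p)-o["tool_pos"])-[0,0,.073]).round(4))
E
python3 d.py
```

```text
0.9667 [ 0.45924701 -0.36797858  0.30399348] -0.00025882864549981545 [0.84 0.21 0.04] yaw -15.3
on tip to point, tool [ 0.0555 -0.0966  0.16  ]
key tip to point, tool [-0.0879 -0.3729  0.175 ]
start tip to point, tool [-0.0691 -0.6904  0.1831]
```

>>> arm_command(
  increments=[
    {"slide": [0.018, -0.03, 0.02], "spin": 0, "gripper": -1},
    {"slide": [0.035, -0.06, 0.05], "spin": 0, "gripper": -1},
    {"slide": [0.05, -0.087, 0.08], "spin": 0, "gripper": -1},
    {"slide": [0.053, -0.092, 0.11], "spin": 0, "gripper": -1},
    {"slide": [0.053, -0.092, 0.13], "spin": 0, "gripper": -1},
    {"slide": [0.053, -0.092, 0.135], "spin": 0, "gripper": -1},
    {"slide": [0.053, -0.092, 0.135], "spin": 0, "gripper": -1},
  ],
)

```text
t: 1.55
tool_pos: [0.5322, -0.2942, 0.1666]
tool_rot: [-3.112, 0.416, 0.006]
contact_force: [-0.3, -0.3, 1.3]
opening: -0.0001
grip_force: 0.0
```

```bash
python3 d.py; python3 -c "
from h import *
for n,x,y in (('top',440,190),('scene',178,130)):
    c=cam(n); print(n,[np.round(proj(c,p)) for p in ([.5384,-.2895,.071],)])
    cv2.imwrite('pics/a_%s.png'%n,cv2.resize(c['frame'][y-30:y+70,x-30:x+100],(520,400))[...,::-1])
import numpy as np
cv2.imwrite('pics/a.png',cv2.resize(np.hstack([cv2.imread('pics/a_top.png'),cv2.imread('pics/a_scene.png')]),(800,308)))
"
```

```text
1.55 [ 0.53221583 -0.29416766  0.16658819] -0.00013457165128709752 [-0.32 -0.28  1.28] yaw -15.2
on tip to point, tool [ 0.0051 -0.006   0.0226]
key tip to point, tool [-0.1376 -0.2826  0.0386]
start tip to point, tool [-0.1182 -0.6     0.047 ]
top [array([478., 208.])]
scene [array([204., 185.])]
```

View pics/a.png

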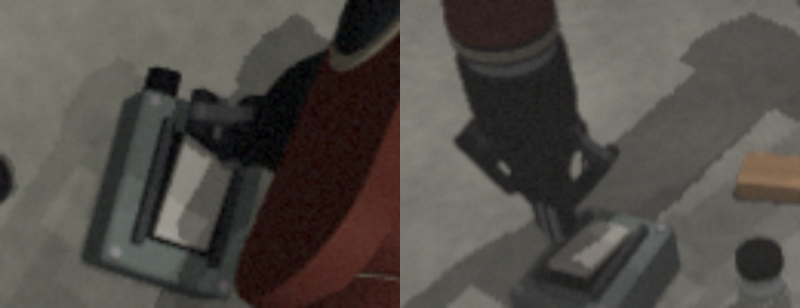

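Both views show the shut fingertips over the raised end, about 22 mm above it. I'll press slowly.

>>> arm_command(
  increments=[
    {"slide": [0.004, -0.006, 0.008], "spin": 0, "gripper": -1},
    {"slide": [0.004, -0.006, 0.015], "spin": 0, "gripper": -1},
    {"slide": [0.004, -0.006, 0.019], "spin": 0, "gripper": -1},
    {"slide": [0.004, -0.006, 0.022], "spin": 0, "gripper": -1},
    {"slide": [0.004, -0.006, 0.025], "spin": 0, "gripper": -1},
    {"slide": [0.004, -0.006, 0.027], "spin": 0, "gripper": -1},
    {"slide": [0.004, -0.006, 0.029], "spin": 0, "gripper": -1},
    {"slide": [0.004, -0.006, 0.029], "spin": 0, "gripper": -1},
  ],
)

```text
t: 2.32
tool_pos: [0.5391, -0.2905, 0.1403]
tool_rot: [3.113, -0.416, 0.002]
contact_force: [0.6, -0.0, 1.3]
opening: 0.0002
grip_force: 0.6
```

```bash
python3 d.py
```

```text
2.3167 [ 0.53908681 -0.29053409  0.14030193] 0.00018032873429161885 [ 0.65 -0.03  1.34] yaw -15.2
on tip to point, tool [-0.001  -0.0008 -0.0037]
key tip to point, tool [-0.144  -0.2774  0.011 ]
start tip to point, tool [-0.1248 -0.5948  0.0189]
```

>>> arm_command(
  increments=[
    {"slide": [0, 0, 0.002], "spin": 0, "gripper": -1},
    {"slide": [0, 0, 0.004], "spin": 0, "gripper": -1},
    {"slide": [0, 0, 0.006], "spin": 0, "gripper": -1},
    {"slide": [0, 0, 0.007], "spin": 0, "gripper": -1},
    {"slide": [0, 0, 0.007], "spin": 0, "gripper": -1},
  ],
)

```text
t: 2.73
tool_pos: [0.5395, -0.2907, 0.1342]
tool_rot: [3.113, -0.416, 0.004]
contact_force: [1.8, -0.1, 6.1]
opening: 0.0001
grip_force: 3.4
```

```bash
python3 d.py
```

```text
2.7333 [ 0.53951605 -0.29071681  0.13417103] 0.00014654950920183935 [ 1.83 -0.13  6.13] yaw -15.2
on tip to point, tool [-0.0016 -0.0009 -0.0098]
key tip to point, tool [-0.1445 -0.2775  0.0046]
start tip to point, tool [-0.1253 -0.5949  0.0125]
```

>>> arm_command(
  increments=[
    {"slide": [0, 0, 0.001], "spin": 0, "gripper": -1},
    {"slide": [0, 0, 0.002], "spin": 0, "gripper": -1},
    {"slide": [0, 0, 0.003], "spin": 0, "gripper": -1},
    {"slide": [0, 0, 0.003], "spin": 0, "gripper": -1},
  ],
)

```text
t: 3.07
tool_pos: [0.5397, -0.2909, 0.1338]
tool_rot: [3.113, -0.416, 0.003]
contact_force: [-2.5, 2.7, 18.7]
opening: -0.0003
grip_force: 9.0
```

It hit the stop: 18.7 N with only 0.4 mm of movement. Now I'll lift and carry over to the key.

>>> arm_command(
  increments=[
    {"slide": [0, 0, -0.02], "spin": 0, "gripper": -1},
    {"slide": [0, 0, -0.055], "spin": 0, "gripper": -1},
    {"slide": [-0.01, -0.02, -0.08], "spin": 0, "gripper": -1},
    {"slide": [-0.025, -0.05, -0.09], "spin": 0, "gripper": -1},
    {"slide": [-0.043, -0.083, -0.09], "spin": 0, "gripper": -1},
    {"slide": [-0.061, -0.117, -0.09], "spin": 0, "gripper": -1},
    {"slide": [-0.079, -0.152, -0.09], "spin": 0, "gripper": -1},
    {"slide": [-0.097, -0.187, -0.09], "spin": 0, "gripper": -1},
  ],
)

```text
t: 3.73
tool_pos: [0.4923, -0.0827, 0.2183]
tool_rot: [-3.114, 0.418, 0.006]
contact_force: [0.8, 0.6, 0.6]
opening: -0.0002
grip_force: 0.0
```

```bash
python3 d.py
```

```text
3.7333 [ 0.49229618 -0.08271604  0.21832011] -0.00023202837211604713 [0.79 0.56 0.55] yaw -15.3
on tip to point, tool [0.0995 0.1873 0.074 ]
key tip to point, tool [-0.0436 -0.0892  0.0894]
start tip to point, tool [-0.0245 -0.4066  0.0973]
```

>>> arm_command(
  increments=[
    {"slide": [-0.016, -0.033, 0], "spin": 0, "gripper": -1},
    {"slide": [-0.032, -0.066, 0.01], "spin": 0, "gripper": -1},
    {"slide": [-0.042, -0.086, 0.03], "spin": 0, "gripper": -1},
    {"slide": [-0.043, -0.088, 0.055], "spin": 0, "gripper": -1},
    {"slide": [-0.043, -0.088, 0.068], "spin": 0, "gripper": -1},
    {"slide": [-0.043, -0.088, 0.07], "spin": 0, "gripper": -1},
    {"slide": [-0.043, -0.088, 0.07], "spin": 0, "gripper": -1},
  ],
)

```text
t: 4.32
tool_pos: [0.4742, 0.012, 0.1479]
tool_rot: [3.113, -0.416, -0.008]
contact_force: [0.2, -0.3, -0.3]
opening: -0.0001
grip_force: 0.0
```

```bash
python3 d.py; python3 -c "
from h import *
c=cam('scene'); a=c['frame'][110:210,260:390]
b=c['frame'][130:230,150:280]
cv2.imwrite('pics/b.png',cv2.resize(np.hstack([a,b]),(800,308),interpolation=cv2.INTER_CUBIC)[...,::-1])"
```

```text
4.3167 [0.4741764  0.01201544 0.14786219] -8.149925795412968e-05 [ 0.19 -0.34 -0.25] yaw -15.2
on tip to point, tool [0.1415 0.274  0.0035]
key tip to point, tool [-0.0012 -0.0026  0.0189]
start tip to point, tool [ 0.0181 -0.3201  0.0264]
```

View pics/b.png

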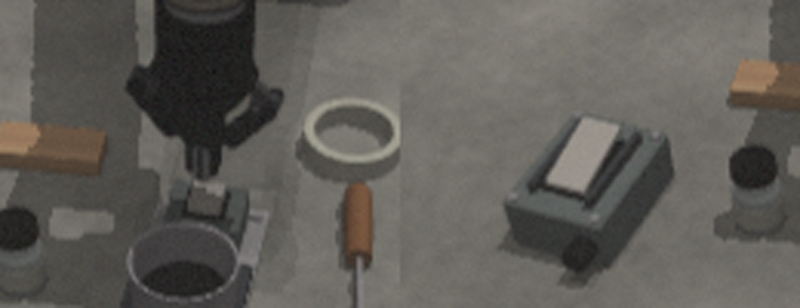

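The right half shows the paddle with its near end down, so the switch is on. The left half shows the fingertips right above the key at about (205,190). I'll press the key.

>>> arm_command(
  increments=[
    {"slide": [0, -0.002, 0.01], "spin": 0, "gripper": -1},
    {"slide": [0, -0.002, 0.016], "spin": 0, "gripper": -1},
    {"slide": [0, -0.002, 0.02], "spin": 0, "gripper": -1},
    {"slide": [0, -0.002, 0.023], "spin": 0, "gripper": -1},
    {"slide": [0, -0.002, 0.025], "spin": 0, "gripper": -1},
    {"slide": [0, -0.002, 0.027], "spin": 0, "gripper": -1},
    {"slide": [0, -0.002, 0.028], "spin": 0, "gripper": -1},
    {"slide": [0, -0.002, 0.028], "spin": 0, "gripper": -1},
  ],
)

```text
t: 5.03
tool_pos: [0.4764, 0.0137, 0.1219]
tool_rot: [3.114, -0.416, 0.0]
contact_force: [-1.1, -0.4, 1.5]
opening: 0.0
grip_force: 0.6
```

>>> arm_command(
  increments=[
    {"slide": [-0.001, 0, 0.001], "spin": 0, "gripper": -1},
    {"slide": [-0.001, 0, 0.002], "spin": 0, "gripper": -1},
    {"slide": [-0.001, 0, 0.003], "spin": 0, "gripper": -1},
    {"slide": [-0.001, 0, 0.004], "spin": 0, "gripper": -1},
    {"slide": [-0.001, 0, 0.004], "spin": 0, "gripper": -1},
  ],
)

```text
t: 5.45
tool_pos: [0.4764, 0.0138, 0.1204]
tool_rot: [3.113, -0.416, 0.002]
contact_force: [-5.6, -0.1, 16.0]
opening: 0.0
grip_force: 8.0
```

Stopped at 16 N with the key top at about 47.5 mm, so it's in. Now I'll lift and move to the start button.

>>> arm_command(
  increments=[
    {"slide": [0, 0, -0.02], "spin": 0, "gripper": -1},
    {"slide": [0, 0, -0.055], "spin": 0, "gripper": -1},
    {"slide": [0, -0.02, -0.08], "spin": 0, "gripper": -1},
    {"slide": [0.003, -0.05, -0.09], "spin": 0, "gripper": -1},
    {"slide": [0.006, -0.085, -0.09], "spin": 0, "gripper": -1},
    {"slide": [0.009, -0.12, -0.09], "spin": 0, "gripper": -1},
    {"slide": [0.012, -0.155, -0.09], "spin": 0, "gripper": -1},
    {"slide": [0.014, -0.19, -0.09], "spin": 0, "gripper": -1},
  ],
)

```text
t: 6.12
tool_pos: [0.5389, 0.1956, 0.2073]
tool_rot: [-3.113, 0.417, 0.0]
contact_force: [1.4, -1.0, 0.1]
opening: -0.0002
grip_force: 0.0
```

```bash
python3 d.py
```

```text
6.1167 [0.5389066  0.19556386 0.20734795] -0.0002464944869067357 [ 1.44 -1.01  0.07] yaw -15.2
on tip to point, tool [0.1271 0.4682 0.0631]
key tip to point, tool [-0.0159  0.1917  0.0783]
start tip to point, tool [ 0.0034 -0.1258  0.0864]
```

>>> arm_command(
  increments=[
    {"slide": [0.001, -0.035, 0], "spin": 0, "gripper": -1},
    {"slide": [0.002, -0.07, 0], "spin": 0, "gripper": -1},
    {"slide": [0.003, -0.105, 0.01], "spin": 0, "gripper": -1},
    {"slide": [0.003, -0.122, 0.03], "spin": 0, "gripper": -1},
    {"slide": [0.003, -0.124, 0.055], "spin": 0, "gripper": -1},
    {"slide": [0.003, -0.124, 0.066], "spin": 0, "gripper": -1},
    {"slide": [0.003, -0.124, 0.066], "spin": 0, "gripper": -1},
    {"slide": [0.003, -0.124, 0.066], "spin": 0, "gripper": -1},
  ],
)

```text
t: 6.78
tool_pos: [0.5735, 0.3119, 0.1407]
tool_rot: [3.113, -0.417, -0.004]
contact_force: [0.4, -0.6, 1.0]
opening: -0.0002
grip_force: 0.0
```

```bash
python3 d.py; python3 -c "
from h import *
c=cam('scene'); a=c['frame'][120:240,375:525]
d=c['frame'][140:240,270:395]
b=cam('top')['frame'][140:290,120:270]
q=lambda i:cv2.resize(i,(265,240),interpolation=cv2.INTER_CUBIC)
cv2.imwrite('pics/c.png',np.hstack([q(a),q(d),q(b)])[...,::-1])"
```

```text
6.7833 [0.57350483 0.31191551 0.1406768 ] -0.0001517500181184538 [ 0.42 -0.56  0.95] yaw -15.3
on tip to point, tool [ 0.1246  0.5893 -0.0027]
key tip to point, tool [-0.0184  0.3128  0.0122]
start tip to point, tool [ 0.0007 -0.0046  0.0197]
```

View pics/c.png

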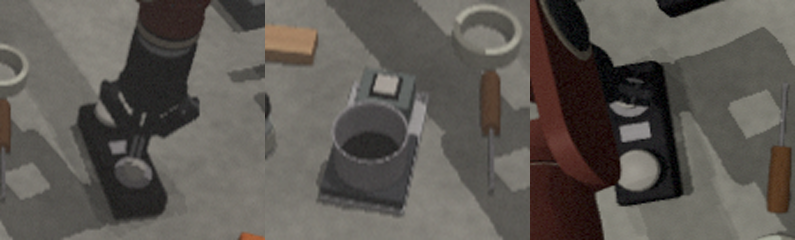

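The middle crop shows the key flush and in. The fingertips are over the start disc in the left and right crops, and the hand control hasn't moved. Now I'll press start.

>>> arm_command(
  increments=[
    {"slide": [0.001, -0.003, 0.008], "spin": 0, "gripper": -1},
    {"slide": [0.001, -0.003, 0.014], "spin": 0, "gripper": -1},
    {"slide": [0.001, -0.003, 0.018], "spin": 0, "gripper": -1},
    {"slide": [0.001, -0.003, 0.021], "spin": 0, "gripper": -1},
    {"slide": [0.001, -0.003, 0.024], "spin": 0, "gripper": -1},
    {"slide": [0.001, -0.003, 0.026], "spin": 0, "gripper": -1},
    {"slide": [0.001, -0.003, 0.027], "spin": 0, "gripper": -1},
    {"slide": [0.001, -0.003, 0.027], "spin": 0, "gripper": -1},
  ],
)

```text
t: 7.55
tool_pos: [0.5759, 0.315, 0.1151]
tool_rot: [3.113, -0.416, -0.001]
contact_force: [-3.6, -1.8, 4.6]
opening: 0.0001
grip_force: 2.3
```

Tip at 42.1 mm, so the button is nearly at its stop. I'll push a little more and hold.

>>> arm_command(
  increments=[
    {"slide": [0, 0, 0.001], "spin": 0, "gripper": -1},
    {"slide": [0, 0, 0.002], "spin": 0, "gripper": -1},
    {"slide": [0, 0, 0.003], "spin": 0, "gripper": -1},
    {"slide": [0, 0, 0.003], "spin": 0, "gripper": -1},
    {"slide": [0, 0, 0.003], "spin": 0, "gripper": -1},
    {"slide": [0, 0, 0.003], "spin": 0, "gripper": -1},
    {"slide": [0, 0, 0.003], "spin": 0, "gripper": -1},
    {"slide": [0, 0, 0.003], "spin": 0, "gripper": -1},
  ],
)

```text
t: 8.22
tool_pos: [0.5763, 0.3153, 0.1145]
tool_rot: [3.114, -0.416, -0.0]
contact_force: [-7.0, -3.3, 13.7]
opening: 0.0001
grip_force: 6.9
```

>>> arm_command(
  increments=[
    {"slide": [0, 0, 0], "spin": 0, "gripper": -1},
    {"slide": [0, 0, 0], "spin": 0, "gripper": -1},
    {"slide": [0, 0, 0], "spin": 0, "gripper": -1},
    {"slide": [0, 0, 0], "spin": 0, "gripper": -1},
    {"slide": [0, 0, 0], "spin": 0, "gripper": -1},
    {"slide": [0, 0, 0], "spin": 0, "gripper": -1},
    {"slide": [0, 0, 0], "spin": 0, "gripper": -1},
    {"slide": [0, 0, 0], "spin": 0, "gripper": -1},
  ],
)

```text
t: 8.88
tool_pos: [0.5763, 0.3153, 0.1145]
tool_rot: [3.114, -0.416, 0.0]
contact_force: [-7.8, -3.4, 13.2]
opening: 0.0001
grip_force: 6.9
```

Held fully in at 13 N for over 1 s. I'll release straight up.

>>> arm_command(
  increments=[
    {"slide": [0, 0, -0.005], "spin": 0, "gripper": -1},
    {"slide": [0, 0, -0.015], "spin": 0, "gripper": -1},
    {"slide": [0, 0, -0.04], "spin": 0, "gripper": -1},
    {"slide": [0, 0, -0.07], "spin": 0, "gripper": -1},
    {"slide": [0, 0, -0.1], "spin": 0, "gripper": -1},
    {"slide": [0, 0, -0.13], "spin": 0, "gripper": -1},
    {"slide": [0, 0, -0.13], "spin": 0, "gripper": -1},
    {"slide": [0, 0, -0.13], "spin": 0, "gripper": -1},
  ],
)

```text
t: 9.55
tool_pos: [0.5774, 0.3159, 0.2454]
tool_rot: [-3.11, 0.416, -0.009]
contact_force: [-0.4, -0.2, -0.8]
opening: 0.0
grip_force: 0.0
```

```bash
python3 d.py; python3 -c "
from h import *
c=cam('scene'); save(c,'pics/end.png')"
```

```text
9.55 [0.57737326 0.31592928 0.24543163] 1.4227395609774582e-05 [-0.38 -0.21 -0.78] yaw -15.2
on tip to point, tool [0.1205 0.5952 0.0994]
key tip to point, tool [-0.0224  0.3187  0.1149]
start tip to point, tool [-0.0032  0.0013  0.1244]
```

View pics/end.png

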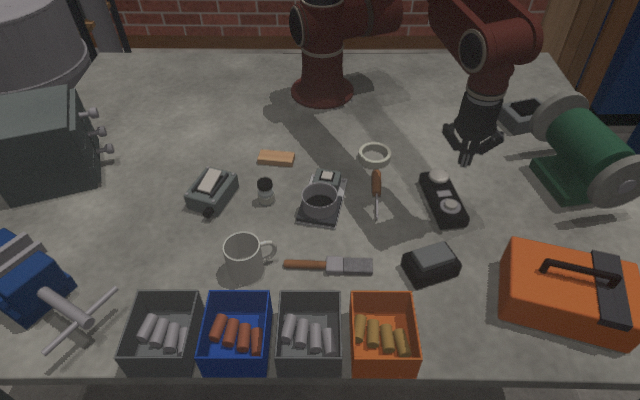

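The final view shows the paddle on at (209,181), the key down at (327,175), the hand control where it was, and the arm clear. I'll hand in the job.

```bash
python3 -c "
from h import *
print(order.finish_job())"
```

```text
the job is handed in; nothing more can be done
None
```

I pressed the mains paddle right down, pushed the gate key fully in, then held the start button fully in for over a second and let go; the stop button was never pressed, and the job was handed in at about 9.6 s.

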